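Comb the stirring rods into their tray grooves and send the tray to wash-up

TASK

Get this tray of stirring rods ready for wash-up: take the comb from its leaning rest and comb the rods, touching them only with the comb, until each one lies straight down in a groove of its own. Stand the comb back in its rest as it was, then take the tray by a lug over to the roller lane, set it on lengthwise and let it roll down against the stop with every rod still in its groove. Leave the bottle, the beaker and the tip box where they are.

Things in the scene. Friction and masses are not known exactly. Their poses are not given: they have to be found in the camera images.
- tray: Loose blue tray, 210 x 190 x 34 mm, walls 5, floor 4; about 0.4 kg. Origin: centre of underside; x along the grooves, z up. Six grooves lie between 45-degree ridges: crests at y = -60, -30, 0, 30, 60 mm, 15 mm above the underside; groove middles at y = +-15, +-45, +-75 mm, floors at 4 mm. Inside length 200 mm. It works either end first.
- lug_left (a point): Grip point on the tray's lug handle on its +y side (at x = 0, y = +100, z = 65 mm in the tray): an upright plate 64 mm long (tray x), 10 mm thick (y), standing from the tray's rim to 86 mm above the underside. Axes as tray.
- lug_right (a point): Grip point on the tray's lug handle on its -y side (at x = 0, y = -100, z = 65 mm in the tray): an upright plate 64 mm long (tray x), 10 mm thick (y), standing from the tray's rim to 86 mm above the underside. Axes as tray.
- rod0: White PTFE stirring rod, 12 mm diameter, 150 mm long, 37 g; it rolls easily. Origin: its middle, on the axis; x along it. It starts askew (0.28 to 0.40 rad, counter-clockwise seen from above) on the ridge crests, axis 21 mm above the tray's underside, its middle near one of the four inner grooves (one rod each), near the tray's mid length. Down in a groove its axis is 10 mm above the underside.
- rod1: White PTFE stirring rod, 12 mm diameter, 150 mm long, 37 g; it rolls easily. Origin: its middle, on the axis; x along it. It starts askew (0.28 to 0.40 rad, counter-clockwise seen from above) on the ridge crests, axis 21 mm above the tray's underside, its middle near one of the four inner grooves (one rod each), near the tray's mid length. Down in a groove its axis is 10 mm above the underside.
- rod2: White PTFE stirring rod, 12 mm diameter, 150 mm long, 37 g; it rolls easily. Origin: its middle, on the axis; x along it. It starts askew (0.28 to 0.40 rad, counter-clockwise seen from above) on the ridge crests, axis 21 mm above the tray's underside, its middle near one of the four inner grooves (one rod each), near the tray's mid length. Down in a groove its axis is 10 mm above the underside.
- rod3: White PTFE stirring rod, 12 mm diameter, 150 mm long, 37 g; it rolls easily. Origin: its middle, on the axis; x along it. It starts askew (0.28 to 0.40 rad, counter-clockwise seen from above) on the ridge crests, axis 21 mm above the tray's underside, its middle near one of the four inner grooves (one rod each), near the tray's mid length. Down in a groove its axis is 10 mm above the underside.
- comb: Loose grey comb: flat plate 142 mm wide (y), 10 mm thick (x), 120 mm high (z), 0.17 kg; its top 30 mm is a spine 12 mm thick to hold it by. Origin: middle of the row of tine tips; z from tips to spine. Five pointed tines at y = -60, -30, 0, 30, 60 mm (the tray's ridge pitch), 5 mm wide, 6 thick, 32 long. It starts leaning in the rest, z tilted 30 degrees from vertical.
- rest: Fixed steel rest: base 110 x 168 mm and a trough whose back plate leans 30 degrees from vertical, top towards its -x, reaching 78 mm up the slope. A front lip 11 mm high and end cheeks 27 mm high leave the comb about 14 mm play to the front and 9 mm to each side. Origin: base underside at the trough; x square to the comb's width, y along it.
- seat (a point): Point in the rest where the comb's origin lies when home (on its tines, flat against the back plate), 14 mm above the bench; axes as rest. At home the comb's z points up and 30 degrees over towards the rest's -x; its y lies along the rest's y.
- lane: Fixed gravity roller lane, 400 mm long, 228 mm wide, falling 10 degrees towards its +x (away from the robot). Origin: middle of its footprint at bench height; x along the lane, z up.
- lane_deck: The lane's sloping bed. Origin: mid length and mid width, level with the roller tops, 89 mm above the bench; x downhill, z square to the bed. Free-running rollers (18 mm, 33.5 apart) have their tops at z = 0; side rails at y = +-102 to 110 mm rise 16 mm; the stop plate's face at the low end is at x = 200 mm and rises 35 mm. A tray home at the stop has its origin at x = 95 mm.
- lane_top (a point): Point on the roller tops at mid width, 285 mm uphill of the stop's face; axes as lane_deck. A tray released with its origin here is wholly on the lane and rolls down 180 mm to the stop by itself in about 1 to 2 s.
- tipbox: Bystander: pipette-tip box, blue base, clear lid, 86 x 122 x 52 mm, loose. Origin: centre of underside. It and the rest may be in either of two places.
- bottle: Bystander: capped bottle, 74 mm diameter, 150 mm high, loose. Origin: centre of underside.
- beaker: Bystander: white beaker, 70 mm diameter, 92 mm high, loose. Origin: centre of underside.
Things that resemble listed ones, but are neither listed nor needed, are in the scene too. Leave any orange look-alike of the rod2 alone.

How it is judged:
On the way, in this order (a step that is already met when the one before it is completed fails the run):
1. the comb is held and lifted clear of its rest (contact force between the fingers and comb above 1 N and distance between comb and seat above 0.08 m), for 0.2 s.
2. with the comb still in hand and the tray on the bench, all four rods lie straight down in grooves (z of rod0 in the frame of tray between 0.005 and 0.0125 m and angle between the x axis of each of rod0, rod1, rod2, rod3 and the x axis of tray, either way round below 0.06 rad and y of rod0 in the frame of tray between -0.09 and 0.09 m and z of rod1 in the frame of tray between 0.005 and 0.0125 m and y of rod1 in the frame of tray between -0.09 and 0.09 m and z of rod2 in the frame of tray between 0.005 and 0.0125 m and y of rod2 in the frame of tray between -0.09 and 0.09 m and z of rod3 in the frame of tray between 0.005 and 0.0125 m and y of rod3 in the frame of tray between -0.09 and 0.09 m and contact force between the fingers and comb above 1 N and height (world z) of tray below 0.01 m), for 0.2 s.
3. the comb stands back in its rest, let go, the rods still in their grooves (distance between comb and seat below 0.02 m and angle between comb's own z axis and vertical between 0.4 and 0.75 rad and angle between the y axis of comb and the y axis of rest, either way round below 0.1 rad and contact force between the fingers and comb below 0.2 N and z of rod0 in the frame of tray between 0.005 and 0.0125 m and angle between the x axis of each of rod0, rod1, rod2, rod3 and the x axis of tray, either way round below 0.06 rad and y of rod0 in the frame of tray between -0.09 and 0.09 m and z of rod1 in the frame of tray between 0.005 and 0.0125 m and y of rod1 in the frame of tray between -0.09 and 0.09 m and z of rod2 in the frame of tray between 0.005 and 0.0125 m and y of rod2 in the frame of tray between -0.09 and 0.09 m and z of rod3 in the frame of tray between 0.005 and 0.0125 m and y of rod3 in the frame of tray between -0.09 and 0.09 m), for 0.3 s.
At the end, for the whole second after the job is handed in: Tray lengthwise on the rollers, within 7 mm of the stop, 12 mm of mid lane, flat and at rest; each rod in a groove (axis 5 to 12.5 mm above the tray's underside, within 0.06 rad of the grooves); comb let go in its rest, within 20 mm of its seat, leaning 0.40 to 0.75 rad (all of step 3 and x of tray in the frame of lane_deck between 0.088 and 0.1 m and y of tray in the frame of lane_deck between -0.012 and 0.012 m and z of tray in the frame of lane_deck between -0.005 and 0.005 m and angle between the x axis of tray and the x axis of lane_deck, either way round below 0.08 rad and angle between the z axis of tray and the z axis of lane_deck, either way round below 0.06 rad and linear speed of tray below 0.01 m/s); the robot touches nothing.
It fails at once if a rod is touched with the fingers (contact force between the fingers and rod0 above 1 N or contact force between the fingers and rod1 above 1 N or contact force between the fingers and rod2 above 1 N or contact force between the fingers and rod3 above 1 N).
It fails at once if the bottle, the beaker or the tip box is shifted more than 20 mm or tipped (distance of any of bottle, beaker, tipbox from where it was at the start of the episode above 0.02 m or angle between any of bottle, beaker, tipbox's own z axis and vertical above 0.2 rad).
It also fails if it takes over 72 s, if anything falls off the work surface, if the arm or the gripper's body presses on something with over 40 N, if the wrist force passes 120 N, or if a joint passes its speed limit or range.

ROBOT

A 7-joint arm with a two-finger parallel gripper is mounted at the origin on the work surface. World frame = base frame: x ahead of the robot, y to its left, z up, the work surface at z = 0. Lengths are in m, angles in rad, forces in N, time in s.
With the tool pointing down it reaches from about 0.425 to 0.925 m from the base axis. Payload 6.8 kg.
Tool frame: the origin (TCP) lies midway between the tips of the shut fingers; the grasp point (between the pads) lies 19 mm behind it; z points along the fingers, y is the line along which they close (so a half turn about z gives the same grasp; the last joint's range is limited). The gripper opens to 85 mm and grips with 20 to 120 N. Pads are 22 mm wide; open, the fingers measure 114 mm over their backs; the gripper's body (76 mm by 85 mm) begins 54 mm behind the grasp point. The pads swing forward as they close: fully open they stand 13 mm farther back than shut.
Start: joints at [-1.242, 0.477, 0.022, 1.555, -0.011, 1.109, -0.083], TCP at [0.286, 0.612, 0.231] pointing down, gripper open.
Joint ranges: [-2.96, 2.96], [-0.34, 2.1], [-1.41, 1.46], [0.24, 2.44], [-1.37, 4.51], [0.17, 1.92], [-2.96, 2.96]. Speed limits (rad/s): [2.39, 2.39, 3.14, 3.14, 3.14, 3.14, 3.14].

INTERFACE

Orientations are given as a rotation vector (axis times angle).
In Python, from rig import ctrl, eyes, ticket gives the robot as it stands.
- The arm moves only by the shell command python3 -m crank 'ROWS'. ROWS is JSON, a list of rows, each a list of 7 numbers: the turn, a rotation vector about the tool's x, y, z in degrees, then the shift along the tool's x, y, z in mm, then the closure, from 0 (fully open) to 1 (shut). In form: [[wx, wy, wz, tx, ty, tz, grip], ...]. A call has 1 to 12 rows; each row is the pose to reach, as a shift and turn from the pose commanded when the call began, along the tool's axes at that moment; what a row does not reach only later rows make up. A row lasts 1/12 s, in which the tool goes at most 41.7 mm and 7.16 degrees, less where a joint would pass 70% of its speed; a pose out of reach is approached as far as the arm can. A call with a gripper value outside its range is refused whole. The fingers move at their own pace and stop on an object; the grip force is fixed at half the most. Time passes only in rows, so rows that repeat a pose let the fingers close. It gives the time, the measured TCP pose, the force, the opening and the grip force at its end, in the units of the state.
- ctrl.state(): the state, without advancing time (a new reading comes with each control period).
- eyes.grab_frame(name): name is "side" or "top" or "wrist"; returns (picture, depth): 420x560x3 uint8, red, green, blue; 420x560 float32, m along the optical axis (not along the pixel's ray), 0 where there is no reading.
- eyes.camera_info(name): a dict with "fovy" (degrees; the focal length in pixels is half the picture's height over the tangent of half this angle, whatever the lens; pixels are square), "cx", "cy" (the principal point, pixels), "rvec" (rotation vector, rad) and "tvec" (3), from world to camera coordinates, as OpenCV has them. Camera axes: x right, y down, z forward; pixel columns grow to the right and rows downward; lengths in m; the calibration is good to about 2 mm. A picture is of the moment at which its call begins: read the wrist's pose just before it. camera_info takes no time and is no camera call; for the wrist camera it gives the pose at the moment of the call.
- ticket.close_job(): hands the job in; it is judged then, once.
The state is a dict: "clock": time; "qpos": joint angles; "dq": joint speeds; "joint_torque": joint torques, N m; "eef_pos": TCP position; "tool_rot": TCP orientation; "force": force on the tool from outside, world axes, zero at the start; "moment": the same for the moment, N m; "grip_width": finger opening in m; "finger_force": force on a finger pad.
Only numpy, scipy, OpenCV 4.12 (cv2) and the standard library are available. Lean on these libraries where they do the work, as an engineer would, in place of code of your own. Each camera call takes 0.05 s, during which the arm holds its last target. There are 200 camera calls.

## Working session

There is one attempt and no reset: what is moved stays moved. The work goes in short steps, Python scripts to look and compute and a shell command to move; the robot and the scene stay as the last step left them, time stands still between calls to the robot, and variables do not carry over. Pictures are saved under pics/ and viewed, at most 10 in all, crops included, and the job is handed in when it is done.

```bash
mkdir -p pics
cat > h.py <<'E'
import numpy as np, cv2
from scipy.spatial.transform import Rotation as R
from rig import ctrl, eyes, ticket
def snap(n,f):
    i=eyes.camera_info(n); p,d=eyes.grab_frame(n)
    cv2.imwrite(f'pics/{f}.png',p[:,:,::-1]); np.savez(f'pics/{f}.npz',p=p,d=d,**{k:np.array(v) for k,v in i.items()})
def load(f):
    return np.load(f'pics/{f}.npz')
def cloud(z):
    d=z['d']; H,W=d.shape; f=H/2/np.tan(np.radians(float(z['fovy']))/2)
    u,v=np.meshgrid(np.arange(W),np.arange(H))
    c=np.stack([(u-z['cx'])/f*d,(v-z['cy'])/f*d,d],-1)
    Rm=R.from_rotvec(z['rvec'].ravel()).as_matrix()
    return (c-z['tvec'].ravel())@Rm
def at(f,pts,r=1):
    z=load(f);C=cloud(z)
    for u,v in pts:
        b=C[v-r:v+r+1,u-r:u+r+1].reshape(-1,3); print((u,v),np.median(b,0).round(4))
def proj(z,P):
    f=420/2/np.tan(np.radians(float(z['fovy']))/2)
    K=np.array([[f,0,float(z['cx'])],[0,f,float(z['cy'])],[0,0,1]])
    return cv2.projectPoints(np.array(P,float),z['rvec'],z['tvec'],K,None)[0].reshape(-1,2)
E
python3 - <<'E'
from h import *
snap('top','t0'); snap('side','s0')
print(ctrl.state())
for n in('top','side'): print(eyes.camera_info(n))
E
```

```text
{'clock': 0.1, 'qpos': array([-1.24208441,  0.47773335,  0.0223519 ,  1.55632537, -0.01148808,
        1.10928667, -0.08308494]), 'dq': array([ 0.00028767, -0.00015891,  0.00024513, -0.00328838,  0.00137695,
        0.000715  , -0.00016883]), 'joint_torque': array([ 5.01188915e-03, -5.97762072e+01,  1.61409572e+00, -2.81958783e+01,
        1.28823347e-02,  4.92037099e-03,  3.69014208e-05]), 'eef_pos': array([0.28535913, 0.6111448 , 0.23042393]), 'tool_rot': array([-6.80602698e-01, -3.06675558e+00,  2.52766504e-03]), 'force': array([0.71537258, 0.1896219 , 0.09409703]), 'moment': array([-0.00267318,  0.011576  ,  0.02545343]), 'finger_force': 0.0, 'grip_width': 0.08537501331952808}
{'fovy': 49.211097190752355, 'cx': 279.04135409931087, 'cy': 207.4966790325354, 'rvec': array([ 2.14822966, -2.16003574,  0.15194074]), 'tvec': array([-0.01122965,  0.56210157,  1.02362752])}
{'fovy': 49.16719806202293, 'cx': 277.045191860062, 'cy': 205.27538356476794, 'rvec': array([ 2.19837199, -0.26539492,  0.12677961]), 'tvec': array([-0.5245674 ,  0.15285614,  1.08125983])}
```

View pics/t0.png

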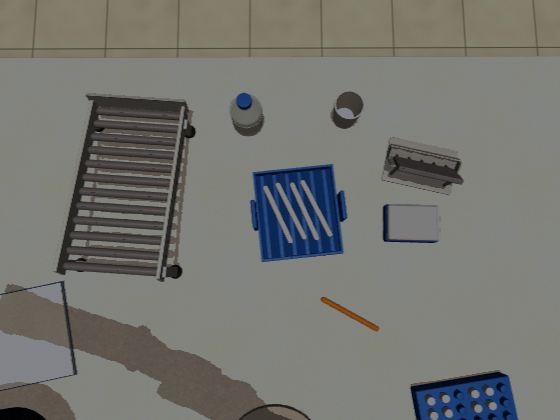

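View pics/s0.png

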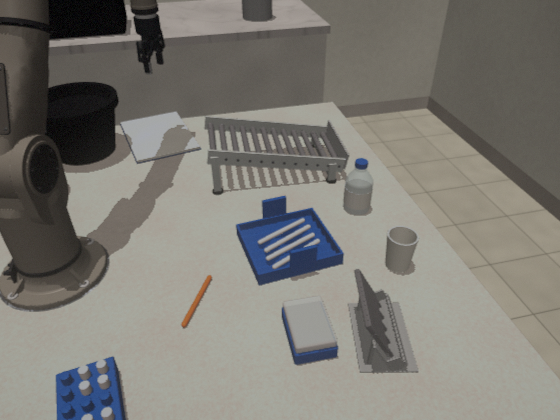

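The top view shows the tray at about (298,213), its rods leaning, and lugs at (254,215) and (342,206). The rest and comb are near (423,166), the tip box at (411,223), the lane at (127,187) and the orange decoy at (350,313). The side view agrees, with the comb spine running from (360,275) to (388,347).

Run:
```python
from h import *
for f in('t0','s0'):
    z=load(f);C=cloud(z).reshape(-1,3);p=z['p'].reshape(-1,3).astype(int); ok=z['d'].ravel()>0
    print(f,'bench z',np.median(C[ok&(abs(C[:,0]-.6)<.02)&(abs(C[:,1])<.3)][:,2]))
    np.save(f'pics/{f}C.npy',C)
z=load('t0')
print('tray corners');at('t0',[(254,170),(331,167),(341,257),(263,260),(255,215),(342,206)])
print('lane');at('t0',[(88,97),(187,103),(162,277),(60,271)])
print('bottle..');at('t0',[(244,101),(348,100),(385,207),(438,207),(437,241),(385,240)])
print('rest/comb');at('t0',[(391,140),(460,155),(451,192),(383,181),(390,166),(461,181)])
# comb/rest cloud from both
for f in('t0','s0'):
    C=np.load(f'pics/{f}C.npy'); m=(C[:,2]>.02)&(C[:,2]<.16)
    # tray blue rect
    p=load(f)['p'].reshape(-1,3).astype(int); b=m&(p[:,2]>1.6*p[:,0])&(C[:,0]>.4)&(C[:,0]<.75)&(abs(C[:,1]-.0)<.17)
    L=b&(C[:,2]>.075)&(C[:,2]<.1); 
    print(f,L.sum(),b.sum()); 
    for s in(1,-1):
        q=C[L&(s*(C[:,1]+.02)>0)]; print('lug',s,len(q),q.mean(0).round(4) if len(q) else '')
    T=b&(abs(C[:,2]-.034)<.004)
    print(cv2.minAreaRect(C[T][:,:2].astype(np.float32)))
```

```text
t0 bench z 0.002878297127475964
s0 bench z 0.0006230704606575042
tray corners
(254, 170) [0.6589 0.0457 0.0017]
(331, 167) [ 0.6592 -0.1374  0.0321]
(341, 257) [ 0.4482 -0.1601  0.0021]
(263, 260) [0.4415 0.0231 0.0338]
(255, 215) [0.5392 0.0391 0.0853]
(342, 206) [ 0.5583 -0.1535  0.0846]
lane
(88, 97) [0.8139 0.4221 0.0809]
(187, 103) [0.8268 0.2088 0.0012]
(162, 277) [0.4056 0.2319 0.1187]
(60, 271) [0.4193 0.4432 0.1226]
bottle..
(244, 101) [0.7764 0.0596 0.1508]
(348, 100) [ 0.818  -0.1795  0.0482]
(385, 207) [ 0.5642 -0.2637  0.0221]
(438, 207) [ 0.5594 -0.3781  0.0525]
(437, 241) [ 0.483  -0.3776  0.031 ]
(385, 240) [ 0.4868 -0.2617  0.0141]
rest/comb
(391, 140) [ 0.731  -0.2884  0.0061]
(460, 155) [ 6.946e-01 -4.575e-01 -3.000e-04]
(451, 192) [ 0.6022 -0.4296  0.0014]
(383, 181) [ 0.631  -0.2666  0.0012]
(390, 166) [ 0.6664 -0.2832  0.0052]
(461, 181) [ 0.6069 -0.4067  0.1188]
t0 252 1279
lug 1 132 [0.5413 0.0417 0.0855]
lug -1 120 [ 0.5613 -0.1551  0.0851]
((0.5526967644691467, -0.05738648772239685), (0.21032415330410004, 0.19103854894638062), 5.765799045562744)
s0 271 2013
lug 1 113 [0.5418 0.0393 0.0813]
lug -1 158 [ 0.5615 -0.1595  0.0819]
((0.5527885556221008, -0.06193940341472626), (0.210208922624588, 0.20691289007663727), 5.394042491912842)
```

Run:
```python
from h import *
A=[]
for f in('t0','s0'):
    C=np.load(f'pics/{f}C.npy')
    m=(C[:,0]>.56)&(C[:,0]<.75)&(C[:,1]>-.47)&(C[:,1]<-.25)&(C[:,2]>.085)&(C[:,2]<.14)
    q=C[m]; 
    print(f,'comb upper',len(q),q.mean(0).round(4)); A.append(q)
    for it in range(3):
        c=q.mean(0);u,s,v=np.linalg.svd(q-c);q=q[abs((q-c)@v[2])<.004]
    n=v[2]*np.sign(v[2][2]);print(' normal',n.round(3),'yaw of n',np.degrees(np.arctan2(n[1],n[0])).round(2),'tilt',np.degrees(np.arcsin(n[2])).round(1))
    e=q[q[:,2]>.108]; d=np.array([-n[1],n[0]])/np.hypot(n[0],n[1]); t=e[:,:2]@d
    print(' top edge', len(e), 'along d',d.round(3),np.percentile(t,[0,2,98,100]).round(4),'max z',e[:,2].max())
    l=np.linalg.svd(e-e.mean(0))[2][0]; print(' edge dir yaw',np.degrees(np.arctan2(l[1],l[0])))
    # bottom base
    p=load(f)['p'].reshape(-1,3)
# lane rails: points
for f in('t0','s0'):
    C=np.load(f'pics/{f}C.npy'); m=(C[:,0]>.38)&(C[:,0]<.85)&(C[:,1]>.18)&(C[:,1]<.48)&(C[:,2]>.04)&(C[:,2]<.16)
    q=C[m]; A=np.c_[q[:,:2],np.ones(len(q))]; w=np.ones(len(q),bool)
    for it in range(8):
        k=np.linalg.lstsq(A[w],q[w,2],rcond=None)[0]; r=q[:,2]-A@k; w=(abs(r)<.006)
    rail=q[(r>.010)&(r<.026)]
    print(f,'deck plane',k.round(4),'slope dir',np.degrees(np.arctan2(-k[1],-k[0])),'slope',np.degrees(np.arctan(np.hypot(k[0],k[1]))))
    print(' minrect all',cv2.minAreaRect(q[(r>-.02)][:,:2].astype(np.float32)))
    print(' railrect',len(rail),cv2.minAreaRect(rail[:,:2].astype(np.float32)))
    hist=np.histogram(r,bins=np.arange(-.03,.05,.004));print(hist[0])
# rods: white points in tray frame
c=np.array([.5525,-.0575]);a=np.radians(5.8);Rt=np.array([[np.cos(a),np.sin(a)],[-np.sin(a),np.cos(a)]])
for f in('t0','s0'):
    z=load(f);C=np.load(f'pics/{f}C.npy');p=z['p'].reshape(-1,3).astype(int)
    q=(C[:,:2]-c)@Rt.T; m=(abs(q[:,0])<.1)&(abs(q[:,1])<.09)&(C[:,2]>.012)&(C[:,2]<.04)&(p[:,0]>.75*p[:,2])&(p.sum(1)>250)
    M=m.reshape(420,560).astype(np.uint8); n,L,S,_=cv2.connectedComponentsWithStats(M)
    for i in range(1,n):
        if S[i,4]>60:
            Q=q[L.ravel()==i]; mu=Q.mean(0); v=np.linalg.svd(Q-mu)[2][0]; t=(Q-mu)@v
            print(f,S[i,4],'mid',mu.round(4),'ang',np.arctan(v[1]/v[0]).round(3),'len',np.ptp(t).round(3),'z',np.percentile(C[L.ravel()==i][:,2],90).round(4))
```

```text
t0 comb upper 597 [ 0.6272 -0.3422  0.1118]
 normal [ 0.79  -0.18   0.586] yaw of n -12.81 tilt 35.9
 top edge 288 along d [0.222 0.975] [-0.267  -0.2639 -0.1281 -0.1252] max z 0.12356396868939512
 edge dir yaw -103.18167100591972
s0 comb upper 693 [ 0.6245 -0.3564  0.1091]
 normal [ 0.777 -0.195  0.599] yaw of n -14.11 tilt 36.8
 top edge 301 along d [0.244 0.97 ] [-0.2533 -0.2511 -0.1156 -0.1111] max z 0.12006703804426036
 edge dir yaw -103.89416811415535
t0 deck plane [-0.1761  0.0116  0.1902] slope dir -3.7811040162258225 slope 10.007551715626406
 minrect all ((0.609342634677887, 0.32532721757888794), (0.2329746037721634, 0.41016140580177307), 85.70709228515625)
 railrect 2016 ((0.6113355755805969, 0.3250838816165924), (0.22645916044712067, 0.40131768584251404), 85.79732513427734)
[  16   87  138  135  234  728 2055 4758 2108  324  317  844  753  102
   92   87  210   77    0]
s0 deck plane [-0.174   0.018   0.1849] slope dir -5.900808290778866 slope 9.922231244766653
 minrect all ((0.6104866862297058, 0.32309088110923767), (0.23868726193904877, 0.4083975851535797), 85.79267120361328)
 railrect 1052 ((0.6105834245681763, 0.3266175389289856), (0.23188558220863342, 0.40210631489753723), 85.75078582763672)
[  28  138  197  209  237  361  649 1416  649  317  335  436  247   34
   39   25   77   15    0]
t0 297 mid [ 0.0049 -0.0448] ang 0.36 len 0.147 z 0.0288
t0 305 mid [0.0059 0.0155] ang 0.353 len 0.148 z 0.0292
t0 300 mid [ 0.0011 -0.016 ] ang 0.313 len 0.147 z 0.0288
t0 304 mid [0.0001 0.046 ] ang 0.327 len 0.148 z 0.0289
s0 233 mid [-0.0008  0.0422] ang 0.332 len 0.149 z 0.0263
s0 237 mid [0.0023 0.0104] ang 0.358 len 0.148 z 0.0263
s0 251 mid [-0.0016 -0.0205] ang 0.315 len 0.145 z 0.0263
s0 94 mid [-0.0401 -0.065 ] ang 0.369 len 0.053 z 0.0259
```

```bash
cat >> h.py <<'E'
def Rt(y,z):
    y=np.array(y,float);z=np.array(z,float);z/=np.linalg.norm(z);y-=z*(y@z);y/=np.linalg.norm(y)
    return R.from_matrix(np.c_[np.cross(y,z),y,z])
def delta(P,Q):
    s=ctrl.state();T=R.from_rotvec(s['tool_rot'])
    w=np.degrees((T.inv()*Q).as_rotvec());t=1000*T.inv().apply(np.array(P)-s['eef_pos'])
    print('row',w.round(2),t.round(1),'| t',round(s['clock'],2),'pos',s['eef_pos'].round(4),'w',round(s['grip_width'],4),'F',s['force'].round(1),'ff',round(s['finger_force'],1))
def combframe(psi,tilt=30):
    a,b=np.radians(psi),np.radians(tilt)
    cz=np.array([-np.sin(b)*np.cos(a),-np.sin(b)*np.sin(a),np.cos(b)]);cx=np.array([np.cos(b)*np.cos(a),np.cos(b)*np.sin(a),np.sin(b)])
    return cx,np.cross(cz,cx),cz
E
python3 - <<'E'
from h import *
cx,cy,cz=combframe(-13.3)
print(cx,cy,cz)
for f in('t0','s0'):
    C=np.load(f'pics/{f}C.npy')
    q=C[(C[:,0]>.56)&(C[:,0]<.75)&(C[:,1]>-.47)&(C[:,1]<-.25)&(C[:,2]>.1)&(C[:,2]<.14)]
    print(f,'y',np.percentile(q@cy,[2,98]).round(4),'x',np.percentile(q@cx,[5,50,95]).round(4),'z',np.percentile(q@cz,[50,98]).round(4))
    yy=np.mean(np.percentile(q@cy,[2,98]))
    top=cx*np.percentile(q@cx,50)+cy*yy+cz*np.percentile(q@cz,98);print(' top centre',top.round(4))
top=np.array([.612,-.349,.119])
delta(top-cz*.033+cz*.13,Rt(cx,-cz))
E
```

```text
[ 0.84279763 -0.19922892  0.5       ] [0.23004974 0.97317887 0.        ] [-0.48658944  0.11502487  0.8660254 ]
t0 y [-0.2574 -0.1214] x [0.6456 0.6532 0.6566] z [-0.2406 -0.236 ]
 top centre [ 0.6217 -0.3416  0.1223]
s0 y [-0.2616 -0.1252] x [0.6448 0.6524 0.6555] z [-0.2424 -0.2389]
 top centre [ 0.6216 -0.3457  0.1193]
row [-25.22 -20.39  76.38] [-654.6 -741.6   28.7] | t 0.1 pos [0.2854 0.6111 0.2304] w 0.0854 F [0.7 0.2 0.1] ff 0.0
```

```bash
python3 -m crank '[[-6,-5,20,-200,-240,0,0.4],[-25.2,-20.4,76.4,-655,-742,5,0.4],[-25.2,-20.4,76.4,-655,-742,5,0.4],[-25.2,-20.4,76.4,-655,-742,5,0.4],[-25.2,-20.4,76.4,-655,-742,5,0.4],[-25.2,-20.4,76.4,-655,-742,5,0.4],[-25.2,-20.4,76.4,-655,-742,5,0.4],[-25.2,-20.4,76.4,-655,-742,5,0.4],[-25.2,-20.4,76.4,-655,-742,5,0.4],[-25.2,-20.4,76.4,-655,-742,5,0.4],[-25.2,-20.4,76.4,-655,-742,5,0.4],[-25.2,-20.4,76.4,-655,-742,5,0.4]]'
cat > tgt.py <<'E'
from h import *
import sys
cx,cy,cz=combframe(-13.3)
top=.6495*cx-.191*cy-.2375*cz
delta(top-cz*.033+cz*float(sys.argv[1]),Rt(cx,-cz))
E
python3 tgt.py .12
```

```text
clock: 1.1
eef_pos: [0.4258, 0.1302, 0.2285]
tool_rot: [2.118, 1.667, 0.451]
force: [1.3, 0.2, 1.3]
grip_width: 0.051
finger_force: 0.0
row [ 0.08 -0.02 -0.3 ] [-414.7  204.3  156.3] | t 1.1 pos [0.4258 0.1302 0.2285] w 0.051 F [1.3 0.2 1.3] ff 0.0
```

```bash
python3 -m crank '[[0,0,0,-415,204,156,0.4],[0,0,0,-415,204,156,0.4],[0,0,0,-415,204,156,0.4],[0,0,0,-415,204,156,0.4],[0,0,0,-415,204,156,0.4],[0,0,0,-415,204,156,0.4],[0,0,0,-415,204,156,0.4],[0,0,0,-415,204,156,0.4],[0,0,0,-415,204,156,0.4],[0,0,0,-415,204,156,0.4],[0,0,0,-415,204,156,0.4],[0,0,0,-415,204,156,0.4]]'
python3 -m crank '[[0,0,0,0,0,0,0.45],[0,0,0,0,0,0,0.45],[0,0,0,0,0,0,0.45],[0,0,0,0,0,0,0.45]]'
python3 tgt.py .12; python3 -c "
from h import *
snap('wrist','w0')
i=eyes.camera_info('wrist');z=load('w0')
cx,cy,cz=combframe(-13.3);top=.6495*cx-.191*cy-.2375*cz
print(proj(z,[top,top+.071*cy,top-.071*cy,top-.03*cz+.071*cy]))"
```

```text
clock: 2.1
eef_pos: [0.5249, -0.1725, 0.2019]
tool_rot: [2.117, 1.68, 0.446]
force: [0.0, 0.3, -0.4]
grip_width: 0.0516
finger_force: 0.0
clock: 2.43
eef_pos: [0.5248, -0.1717, 0.2024]
tool_rot: [2.118, 1.68, 0.447]
force: [-0.5, -0.3, -0.2]
grip_width: 0.0469
finger_force: 0.0
row [-0.38 -0.19  0.1 ] [-145.    71.9   49.7] | t 2.43 pos [ 0.5248 -0.1717  0.2024] w 0.0469 F [-0.5 -0.3 -0.2] ff 0.0
[[350.04019142 328.48486588]
 [354.35233991 269.35297171]
 [346.22119808 380.85419208]
 [348.50846688 256.64526128]]
```

View pics/w0.png

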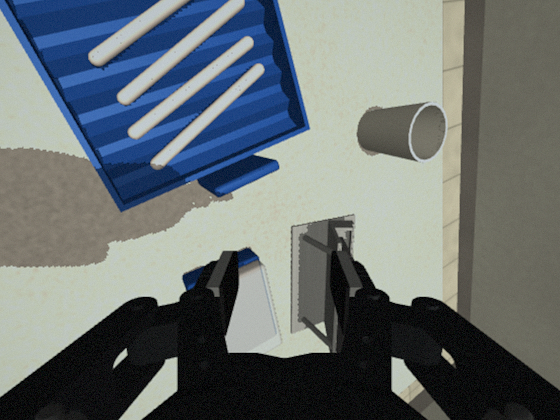

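The wrist view shows the rest at (322,270), partly hidden by the right finger, so I'll go on to the standoff.

```bash
python3 -m crank '[[0,0,0,-145,72,10,0.45],[0,0,0,-145,72,10,0.45],[0,0,0,-145,72,10,0.45],[0,0,0,-145,72,10,0.45],[0,0,0,-145,72,10,0.45],[0,0,0,-145,72,10,0.45],[0,0,0,-145,72,20,0.45],[0,0,0,-145,72,20,0.45],[0,0,0,-145,72,20,0.45]]'
python3 tgt.py .1; python3 -c "
from h import *
snap('wrist','w1')
z=load('w1')
cx,cy,cz=combframe(-13.3);top=.6495*cx-.191*cy-.2375*cz
P=[top,top+.071*cy,top-.071*cy,top-.03*cz+.071*cy]
print(proj(z,P))
C=cloud(z).reshape(-1,3); q=C-top; l=np.c_[q@cx,q@cy,q@cz]
m=(abs(l[:,0])<.03)&(abs(l[:,1])<.1)&(abs(l[:,2]+.01)<.025)&(z['d'].ravel()>0); l=l[m];print(len(l))
for k in range(3): print(np.percentile(l[:,k],[1,10,50,90,99]).round(4))
"
```

```text
clock: 3.23
eef_pos: [0.5626, -0.328, 0.2198]
tool_rot: [2.118, 1.682, 0.447]
force: [-0.3, 0.3, 0.8]
grip_width: 0.0469
finger_force: 0.0
row [-0.45 -0.27  0.16] [-1.5  0.5 49.4] | t 3.23 pos [ 0.5626 -0.328   0.2198] w 0.0469 F [-0.3  0.3  0.8] ff 0.0
[[284.17859491 206.78235541]
 [284.3443874  123.55142324]
 [284.03563132 278.55274649]
 [284.52700556 123.23562988]]
2030
[-0.0058 -0.0047 -0.0002  0.0046  0.0057]
[-0.067  -0.0522  0.0084  0.0602  0.0706]
[-0.0051 -0.0036 -0.0021 -0.0011 -0.0004]
```

View pics/w1.png

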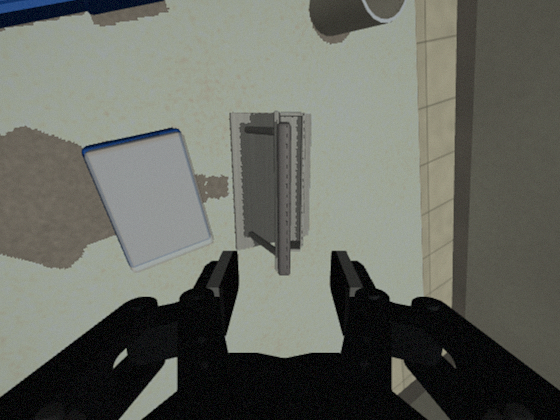

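The spine lies at (285,198) just where it was predicted, centred between the fingers. Now descend and close.

```bash
python3 -m crank '[[-0.4,-0.3,0.1,-1.5,0.5,40,0.45],[-0.4,-0.3,0.1,-1.5,0.5,80,0.45],[-0.4,-0.3,0.1,-1.5,0.5,110,0.45],[-0.4,-0.3,0.1,-1.5,0.5,135,0.45],[-0.4,-0.3,0.1,-1.5,0.5,150,0.45],[-0.4,-0.3,0.1,-1.5,0.5,150,0.45],[-0.4,-0.3,0.1,-1.5,0.5,150,0.45],[-0.4,-0.3,0.1,-1.5,0.5,150,0.45]]'
python3 tgt.py 0
```

```text
clock: 3.95
eef_pos: [0.6348, -0.349, 0.0919]
tool_rot: [2.113, 1.669, 0.446]
force: [0.3, -0.9, -0.4]
grip_width: 0.0469
finger_force: 0.0
row [ 0.13  0.2  -0.05] [ 2.6 -1.   1. ] | t 3.95 pos [ 0.6348 -0.349   0.0919] w 0.0469 F [ 0.3 -0.9 -0.4] ff 0.0
```

```bash
python3 -m crank '[[0,0,0,0,0,0,1],[0,0,0,0,0,0,1],[0,0,0,0,0,0,1],[0,0,0,0,0,0,1],[0,0,0,0,0,0,1],[0,0,0,0,0,0,1],[0,0,0,0,0,0,1],[0,0,0,0,0,0,1]]'
python3 tgt.py 0
```

```text
clock: 4.62
eef_pos: [0.6348, -0.3492, 0.0917]
tool_rot: [2.114, 1.668, 0.447]
force: [-4.5, 2.2, 6.0]
grip_width: 0.011
finger_force: 60.5
row [ 0.14  0.16 -0.1 ] [ 2.8 -1.   0.8] | t 4.62 pos [ 0.6348 -0.3492  0.0917] w 0.011 F [-4.5  2.2  6. ] ff 60.5
```

```bash
python3 -m crank '[[0,0,0,0,0,-20,1],[0,0,0,0,0,-50,1],[0,0,0,0,0,-80,1],[0,0,0,0,0,-110,1],[0,0,0,0,0,-135,1],[0,0,0,0,0,-150,1],[0,0,0,0,0,-150,1],[0,0,0,0,0,-150,1],[0,0,0,0,0,-150,1]]'
cat > tray.py <<'E'
from h import *
import sys
a=np.radians(5.8);ex=np.array([np.cos(a),np.sin(a),0]);ey=np.array([-np.sin(a),np.cos(a),0]);c=np.array([.5525,-.0575,0])
x,y,z=map(float,sys.argv[1:4])  # comb tip position in tray (mm); comb at tool x=+OX, tips LT below TCP
OX,LT=(float(sys.argv[4]),float(sys.argv[5])) if len(sys.argv)>5 else (.0028,.086)
delta(c+ex*x/1000+ey*(y/1000-OX)+np.array([0,0,z/1000+LT]),Rt(ex,[0,0,-1]))
E
python3 tray.py 3 0 110
```

```text
clock: 5.37
eef_pos: [0.5619, -0.3305, 0.2194]
tool_rot: [2.115, 1.671, 0.446]
force: [0.1, 0.6, -1.9]
grip_width: 0.0112
finger_force: 59.4
row [ 29.71   5.1  -18.74] [261.8 -71.  -14.4] | t 5.37 pos [ 0.5619 -0.3305  0.2194] w 0.0112 F [ 0.1  0.6 -1.9] ff 59.4
```

```bash
python3 -m crank '[[6,1,-4,50,-14,-20,1],[12,2,-8,90,-25,-20,1],[18,3,-12,140,-38,-18,1],[24,4,-15,190,-51,-14,1],[29.7,5.1,-18.7,262,-71,-14,1],[29.7,5.1,-18.7,262,-71,-14,1],[29.7,5.1,-18.7,262,-71,-14,1],[29.7,5.1,-18.7,262,-71,-14,1],[29.7,5.1,-18.7,262,-71,-14,1],[29.7,5.1,-18.7,262,-71,-14,1],[29.7,5.1,-18.7,262,-71,-14,1],[29.7,5.1,-18.7,262,-71,-14,1]]'
python3 tray.py 3 0 110;  python3 -c "
from h import *
snap('side','s1');snap('top','t1')
s=ctrl.state();T=R.from_rotvec(s['tool_rot'])
for f in('s1','t1'):
  z=load(f);C=cloud(z).reshape(-1,3);q=T.inv().apply(C-s['eef_pos'])
  m=(abs(q[:,1])<.015)&(abs(q[:,0])<.09)&(q[:,2]>-.03)&(q[:,2]<.1)&(z['d'].ravel()>0);l=q[m];print(f,len(l))
  for k in range(3): print(np.percentile(l[:,k],[0,1,10,50,90,99,100]).round(4))
"
```

```text
clock: 6.37
eef_pos: [0.556, -0.0625, 0.1964]
tool_rot: [2.111, 2.325, 0.0]
force: [0.1, -0.2, -1.9]
grip_width: 0.0112
finger_force: 59.4
row [ 0.07  0.07 -0.27] [ 2.5 -0.   0.4] | t 6.37 pos [ 0.556  -0.0625  0.1964] w 0.0112 F [ 0.1 -0.2 -1.9] ff 59.4
s1 956
[-0.0723 -0.0704 -0.068  -0.0273  0.0507  0.0668  0.0726]
[-0.0146 -0.013  -0.0049 -0.0034  0.003   0.008   0.0137]
[-0.03   -0.0296 -0.0273  0.0203  0.0727  0.088   0.0915]
t1 0Traceback (most recent call last):
  File "<string>", line 8, in <module>
    for k in range(3): print(np.percentile(l[:,k],[0,1,10,50,90,99,100]).round(4))
                             ~~~~~~~~~~~~~^^^^^^^^^^^^^^^^^^^^^^^^^^^^^^
    return _quantile_unchecked(
        a, q, axis, out, overwrite_input, method, keepdims, weights)
    return _ureduce(a,
                    func=_quantile_ureduce_func,
    ...<5 lines>...
                    overwrite_input=overwrite_input,
                    method=method)
    r = func(a, **kwargs)
    result = _quantile(arr,
                       quantiles=q,
    ...<2 lines>...
                       out=out,
                       weights=wgt)
    slices_having_nans = np.isnan(arr[-1, ...])
                                  ~~~^^^^^^^^^
IndexError: index -1 is out of bounds for axis 0 with size 0
```

```bash
python3 -c "
from h import *
p=cv2.imread('pics/s1.png')[120:290,180:400]; cv2.imwrite('pics/s1c.png',cv2.resize(p,None,fx=3.5,fy=3.5,interpolation=cv2.INTER_CUBIC))"; python3 tray.py 3 0 60 .0028 .089
```

```text
row [ 0.08  0.05 -0.23] [ 2.1 -0.2 47.6] | t 6.47 pos [ 0.5561 -0.062   0.1966] w 0.0109 F [ 0.6 -0.6 -1.5] ff 59.4
```

View pics/s1c.png

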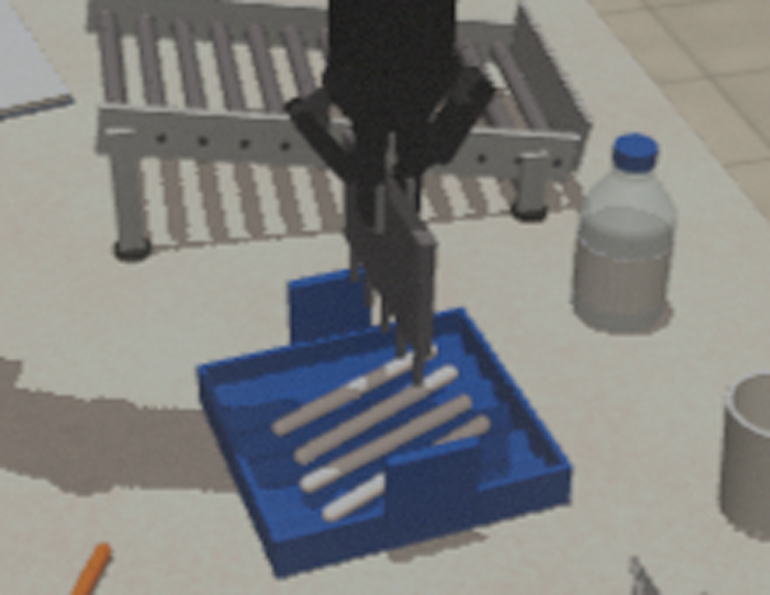

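The crop shows the held comb square over the tray. The near tine's tip is at crop (418,383), full (299.4,229.4), and the next one at crop (402,355), full (294.9,221.4).

```bash
python3 -c "
from h import *
s=ctrl.state();T=R.from_rotvec(s['tool_rot']);z=load('s1')
for LT in(.086,.089,.092):
  print(LT,proj(z,[s['eef_pos']+T.apply([.0028-.06,0,LT]),s['eef_pos']+T.apply([.0028-.03,0,LT])]).round(1).tolist())"
python3 -m crank '[[0,0,0,2.3,0,12,1],[0,0,-0.2,2.3,0,25,1],[0,0,-0.2,2.3,0,40,1],[0,0,-0.2,2.3,0,48,1],[0,0,-0.2,2.3,0,48,1],[0,0,-0.2,2.3,0,48,1]]'; python3 tray.py 3 0 18 .0028 .089
```

```text
0.086 [[298.9, 228.5], [294.1, 220.6]]
0.089 [[298.9, 229.6], [294.1, 221.7]]
0.092 [[298.8, 230.6], [294.1, 222.7]]
clock: 6.97
eef_pos: [0.5557, -0.0587, 0.148]
tool_rot: [2.104, 2.332, -0.001]
force: [-0.1, 0.1, -2.0]
grip_width: 0.0112
finger_force: 59.5
row [0.   0.06 0.07] [-1.3 -0.1 41. ] | t 6.97 pos [ 0.5557 -0.0587  0.148 ] w 0.0112 F [-0.1  0.1 -2. ] ff 59.5
```

```bash
python3 -m crank '[[0,0,0,-1.3,0,15,1],[0,0,0,-1.3,0,28,1],[0,0,0,-1.3,0,36,1],[0,0,0,-1.3,0,40,1],[0,0,0,-1.3,0,41.5,1],[0,0,0,-1.3,0,41.5,1],[0,0,0,-1.3,0,41.5,1]]'; python3 tray.py 80 0 17 .0028 .089
```

```text
clock: 7.55
eef_pos: [0.5565, -0.0599, 0.1073]
tool_rot: [2.103, 2.331, 0.001]
force: [0.5, -0.6, -1.9]
grip_width: 0.0111
finger_force: 59.5
row [0.09 0.05 0.09] [-0.2 76.3  1.4] | t 7.55 pos [ 0.5565 -0.0599  0.1073] w 0.0111 F [ 0.5 -0.6 -1.9] ff 59.5
```

```bash
python3 -m crank '[[0,0,0,0,7,1,1],[0,0,0,0,14,1.2,1],[0,0,0,0,21,1.4,1],[0,0,0,0,28,1.4,1],[0,0,0,0,35,1.4,1],[0,0,0,0,42,1.4,1],[0,0,0,0,49,1.4,1],[0,0,0,0,56,1.4,1],[0,0,0,0,63,1.4,1],[0,0,0,0,70,1.4,1],[0,0,0,0,76,1.4,1],[0,0,0,0,76,1.4,1]]'; python3 tray.py 0 0 17 .0028 .089
cat > rods.py <<'E'
from h import *
import sys
f=sys.argv[1];snap('top',f);z=load(f);C=cloud(z).reshape(-1,3);p=z['p'].reshape(-1,3).astype(int)
L=(p[:,2]>1.6*p[:,0])&(C[:,2]>.07)&(C[:,2]<.1)&(C[:,0]>.4)&(C[:,0]<.7)&(C[:,1]>-.25)&(C[:,1]<.13)
l=C[L&(C[:,1]>-.06)][:,:2].mean(0);r=C[L&(C[:,1]<-.06)][:,:2].mean(0);c=(l+r)/2;a=np.arctan2(-(l-r)[0],(l-r)[1])
print('tray',c.round(4),np.degrees(a).round(2))
Rm=np.array([[np.cos(a),np.sin(a)],[-np.sin(a),np.cos(a)]]);q=(C[:,:2]-c)@Rm.T
m=(abs(q[:,0])<.1)&(abs(q[:,1])<.09)&(C[:,2]>.006)&(C[:,2]<.04)&(p[:,0]>.75*p[:,2])&(p.sum(1)>float(sys.argv[2]) if len(sys.argv)>2 else p.sum(1)>250)
n,L,S,_=cv2.connectedComponentsWithStats(m.reshape(420,560).astype(np.uint8))
for i in range(1,n):
    if S[i,4]>25:
        k=L.ravel()==i;Q=q[k];mu=Q.mean(0);v=np.linalg.svd(Q-mu)[2][0]
        print(S[i,4],'mid',(mu*1000).round(1),'ang',np.arctan(v[1]/v[0]).round(3),'len',np.ptp((Q-mu)@v).round(3),'z',(1000*np.percentile(C[k][:,2],[50,90])).round(1))
E
python3 rods.py t2
```

```text
clock: 8.55
eef_pos: [0.6332, -0.0517, 0.1057]
tool_rot: [2.102, 2.332, 0.001]
force: [-0.3, -0.3, -2.0]
grip_width: 0.0114
finger_force: 59.4
row [0.13 0.06 0.13] [ -0.3 -80.9  -0.5] | t 8.55 pos [ 0.6332 -0.0517  0.1057] w 0.0114 F [-0.3 -0.3 -2. ] ff 59.4
tray [nan nan] nanrods.py:5: RuntimeWarning: Mean of empty slice.
  l=C[L&(C[:,1]>-.06)][:,:2].mean(0);r=C[L&(C[:,1]<-.06)][:,:2].mean(0);c=(l+r)/2;a=np.arctan2(-(l-r)[0],(l-r)[1])
  ret = um.true_divide(
```

```bash
python3 -m crank '[[0,0,0,0,-7,0,1],[0,0,0,0,-15,0,1],[0,0,0,0,-23,0,1],[0,0,0,0,-31,0,1],[0,0,0,0,-39,0,1],[0,0,0,0,-47,0,1],[0,0,0,0,-55,0,1],[0,0,0,0,-63,0,1],[0,0,0,0,-71,0,1],[0,0,0,0,-79,0,1],[0,0,0,0,-86,0,1],[0,0,0,0,-92,0,1]]'; python3 -m crank '[[0,0,0,0,-7,0,1],[0,0,0,0,-14,0,1],[0,0,0,0,-21,0,1],[0,0,0,0,-28,0,1],[0,0,0,0,-35,0,1],[0,0,0,0,-42,0,1],[0,0,0,0,-49,0,1],[0,0,0,0,-56,0,1],[0,0,0,0,-63,0,1],[0,0,0,0,-67,0,1],[0,0,0,0,-67,0,1]]'; python3 tray.py -80 0 17 .0028 .089; python3 -c "
from h import *
snap('side','s2')
p=cv2.imread('pics/s2.png')[170:290,220:360]; cv2.imwrite('pics/s2c.png',cv2.resize(p,None,fx=5,fy=5,interpolation=cv2.INTER_CUBIC))"
```

```text
clock: 9.6
eef_pos: [0.5394, -0.0616, 0.1055]
tool_rot: [2.104, 2.332, 0.0]
force: [-0.1, -0.3, -1.2]
grip_width: 0.0112
finger_force: 59.5
clock: 10.52
eef_pos: [0.4724, -0.0684, 0.1054]
tool_rot: [2.105, 2.332, 0.0]
force: [0.8, 0.5, -1.7]
grip_width: 0.0113
finger_force: 59.4
row [0.02 0.02 0.07] [-0.   0.8 -0.6] | t 10.52 pos [ 0.4724 -0.0684  0.1054] w 0.0113 F [ 0.8  0.5 -1.7] ff 59.4
```

View pics/s2c.png

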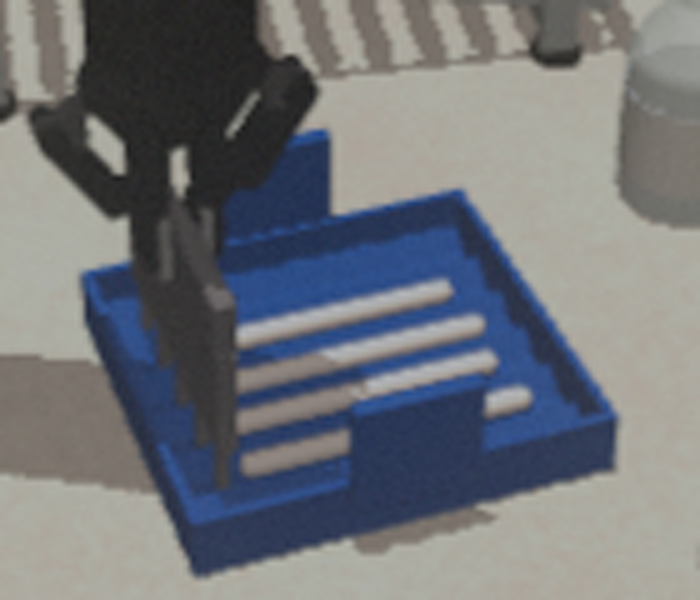

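The crop shows all four rods straight and apart, each in its own groove line, at crop y about 315, 350, 390 and 440. Lift the comb and go back to the rest standoff, checking the rods on the way.

```bash
python3 -m crank '[[0,0,0,0,0,-30,1],[0,0,0,0,0,-60,1],[0,0,0,0,10,-90,1],[0,0,0,0,30,-110,1],[0,0,0,0,40,-115,1],[0,0,0,0,40,-115,1]]'
cat > g.py <<'E'
from h import *
import sys
off=float(sys.argv[1])
T=R.from_rotvec([2.114,1.668,.447]); delta(np.array([.6348,-.3492,.0917])+T.apply([0,0,-off]),T)
E
python3 g.py .15
```

```text
clock: 11.07
eef_pos: [0.5172, -0.0634, 0.2228]
tool_rot: [2.098, 2.33, 0.007]
force: [1.1, 0.1, -1.6]
grip_width: 0.0111
finger_force: 59.5
row [-29.39  -5.19  19.  ] [-271.2   16.2    1.9] | t 11.07 pos [ 0.5172 -0.0634  0.2228] w 0.0111 F [ 1.1  0.1 -1.6] ff 59.5
```

```bash
python3 -m crank '[[-6,-1,4,-50,3,0,1],[-12,-2,8,-100,6,0,1],[-18,-3,12,-150,9,0,1],[-24,-4,15,-200,12,0,1],[-29.4,-5.2,19,-271,16,2,1],[-29.4,-5.2,19,-271,16,2,1],[-29.4,-5.2,19,-271,16,2,1],[-29.4,-5.2,19,-271,16,2,1],[-29.4,-5.2,19,-271,16,2,1],[-29.4,-5.2,19,-271,16,2,1],[-29.4,-5.2,19,-271,16,2,1],[-29.4,-5.2,19,-271,16,2,1]]'; python3 g.py .15; python3 rods.py t3; python3 g.py .03
```

```text
clock: 12.07
eef_pos: [0.5572, -0.3301, 0.2183]
tool_rot: [2.118, 1.673, 0.441]
force: [0.7, 0.1, -1.9]
grip_width: 0.0109
finger_force: 59.5
row [-0.39  0.02  0.06] [-0.3  5.6 -0.5] | t 12.07 pos [ 0.5572 -0.3301  0.2183] w 0.0109 F [ 0.7  0.1 -1.9] ff 59.5
tray [ 0.5515 -0.0565] 5.83
329 mid [  9.2 -43.3] ang -0.002 len 0.147 z [15.1 18. ]
302 mid [ 9.6 13.6] ang 0.0 len 0.147 z [15.3 18.2]
322 mid [  4.4 -13.5] ang 0.001 len 0.147 z [15.2 18.2]
316 mid [ 4.1 45. ] ang -0.0 len 0.148 z [15.2 18.3]
row [-0.36  0.02  0.06] [ -0.2   6.1 119.6] | t 12.12 pos [ 0.5574 -0.3302  0.2185] w 0.011 F [ 0.4  0.1 -1.2] ff 59.5
```

All four rods are down: angles about 0, tops about 16 mm, tray undisturbed. Now re-seat the comb.

```bash
python3 -m crank '[[-0.4,0,0,0,6,0,1],[-0.4,0,0,0,6,0,1],[-0.4,0,0,0,6,30,1],[-0.4,0,0,0,6,60,1],[-0.4,0,0,0,6,60,1],[-0.4,0,0,0,6,60,1]]'; python3 g.py .0
```

```text
clock: 12.62
eef_pos: [0.5908, -0.3398, 0.1682]
tool_rot: [2.116, 1.667, 0.444]
force: [0.7, 0.1, -0.8]
grip_width: 0.0111
finger_force: 59.4
row [-0.09  0.08 -0.04] [ 1.4  0.7 88.7] | t 12.62 pos [ 0.5908 -0.3398  0.1682] w 0.0111 F [ 0.7  0.1 -0.8] ff 59.4
```

```bash
python3 -m crank '[[0,0,0,1,1.5,15,1],[0,0,0,1,1.5,30,1],[0,0,0,1,1.5,45,1],[0,0,0,1,1.5,58,1],[0,0,0,1,1.5,70,1],[0,0,0,1,1.5,78,1],[0,0,0,1,1.2,83,1],[0,0,0,1,1,86,1],[0,0,0,1,0.8,87.5,1],[0,0,0,1,0.8,87.5,1]]'; python3 g.py .0
```

```text
clock: 13.45
eef_pos: [0.6346, -0.3503, 0.0948]
tool_rot: [2.113, 1.665, 0.446]
force: [0.2, 0.8, -1.9]
grip_width: 0.0111
finger_force: 59.6
row [ 0.09  0.14 -0.05] [ 1.2 -1.7  2.7] | t 13.45 pos [ 0.6346 -0.3503  0.0948] w 0.0111 F [ 0.2  0.8 -1.9] ff 59.6
```

```bash
python3 -m crank '[[0,0,0,0.6,-1.5,1.5,1],[0,0,0,0.6,-1.5,2.2,1],[0,0,0,0.6,-1.5,2.2,1],[0,0,0,0.6,-1.5,2.2,0.45],[0,0,0,0.6,-1.5,2.2,0.45],[0,0,0,0.6,-1.5,2.2,0.45],[0,0,0,0.6,-1.5,2.2,0.45],[0,0,0,0.6,-1.5,2.2,0.45],[0,0,0,0.6,-1.5,2.2,0.45],[0,0,0,0.6,-1.5,2.2,0.45]]'; python3 g.py .1
```

```text
clock: 14.28
eef_pos: [0.6346, -0.3496, 0.0917]
tool_rot: [2.114, 1.665, 0.446]
force: [-0.9, 0.1, -0.8]
grip_width: 0.0468
finger_force: 0.0
row [ 0.07  0.13 -0.05] [  0.2   0.2 -99.9] | t 14.28 pos [ 0.6346 -0.3496  0.0917] w 0.0468 F [-0.9  0.1 -0.8] ff 0.0
```

```bash
python3 -m crank '[[0,0,0,0,0,-15,0.45],[0,0,0,0,0,-40,0.45],[0,0,0,0,0,-80,0.45],[0,0,0,0,0,-120,0.45],[0,0,0,0,0,-160,0.45],[0,0,0,0,0,-160,0.45],[0,0,0,0,0,-160,0.45]]'; python3 -c "
from h import *
for n,f in(('wrist','w3'),('side','s3'),('top','t4')):
  snap(n,f);z=load(f);cx,cy,cz=combframe(-13.3);top=.6495*cx-.191*cy-.2375*cz
  C=cloud(z).reshape(-1,3); q=C-top; l=np.c_[q@cx,q@cy,q@cz]
  m=(abs(l[:,0])<.02)&(abs(l[:,1])<.1)&(abs(l[:,2]+.01)<.025)&(z['d'].ravel()>0); l=l[m];print(n,len(l))
  if len(l)>50:
    for k in range(3): print(np.percentile(l[:,k],[1,10,50,90,99]).round(4))
a=np.radians(5.83);ex=np.array([np.cos(a),np.sin(a),0]);ey=np.array([-np.sin(a),np.cos(a),0])
c=np.array([.5518,-.0572,0])
for s in(1,-1):
  delta(c+ey*.1*s+[0,0,.12],Rt(ey,[0,0,-1]));delta(c+ey*.1*s+[0,0,.12],Rt(-ey,[0,0,-1]))
print(ctrl.state()['qpos'].round(2))"
```

```text
clock: 14.87
eef_pos: [0.557, -0.3303, 0.2326]
tool_rot: [2.111, 1.663, 0.449]
force: [0.7, -0.1, -0.7]
grip_width: 0.0471
finger_force: 0.0
wrist 1920
[-0.0067 -0.0056 -0.0007  0.0041  0.0053]
[-0.0673 -0.0517  0.0088  0.0589  0.0698]
[-0.0188 -0.0039 -0.0022 -0.0011 -0.0003]
side 645
[-0.0066 -0.0043  0.0028  0.0053  0.0059]
[-0.0719 -0.0692 -0.0145  0.0507  0.0669]
[-0.0344 -0.0251 -0.0054 -0.0027 -0.0014]
top 478
[-0.0062 -0.0037  0.0041  0.0061  0.0067]
[-0.0505 -0.0342  0.0136  0.0622  0.0706]
[-0.0341 -0.0256 -0.0038 -0.0004  0.0021]
row [  20.15   28.72 -106.44] [ 358.1 -141.9   42.5] | t 15.02 pos [ 0.5567 -0.3294  0.2289] w 0.0465 F [-0.2 -0.3 -0.2] ff 0.0
row [ 26.24 -18.41  68.97] [ 358.1 -141.9   42.5] | t 15.02 pos [ 0.5567 -0.3294  0.2289] w 0.0465 F [-0.2 -0.3 -0.2] ff 0.0
row [  20.15   28.72 -106.44] [169.4 -84.9  76.1] | t 15.02 pos [ 0.5567 -0.3294  0.2289] w 0.0465 F [-0.2 -0.3 -0.2] ff 0.0
row [ 26.24 -18.41  68.97] [169.4 -84.9  76.1] | t 15.02 pos [ 0.5567 -0.3294  0.2289] w 0.0465 F [-0.2 -0.3 -0.2] ff 0.0
[-0.07  0.27  0.68  2.07 -0.78  0.47  0.95]
```

```bash
cat > lug.py <<'E'
from h import *
import sys
a=np.radians(5.83);ey=np.array([-np.sin(a),np.cos(a),0]);c=np.array([.5518,-.0572,0])
delta(c-ey*.1+[0,0,float(sys.argv[1])],Rt(ey,[0,0,-1]))
E
python3 -m crank '[[2,3,-7,0,0,-5,0.45],[3,5,-14,10,0,-5,0.45],[6,9,-28,40,-20,0,0.45],[20,28.7,-106.4,169,-85,40,0.45],[20,28.7,-106.4,169,-85,40,0.45],[20,28.7,-106.4,169,-85,40,0.45],[20,28.7,-106.4,169,-85,40,0.45],[20,28.7,-106.4,169,-85,40,0.45],[20,28.7,-106.4,169,-85,40,0.45],[20,28.7,-106.4,169,-85,40,0.45],[20,28.7,-106.4,169,-85,40,0.45],[20,28.7,-106.4,169,-85,40,0.45]]'; python3 lug.py .15
```

```text
clock: 16.02
eef_pos: [0.5438, -0.1538, 0.1503]
tool_rot: [0.498, 2.993, 0.138]
force: [-0.2, 0.0, 0.0]
grip_width: 0.0473
finger_force: 0.0
row [  4.93   6.28 -24.69] [-18.    3.    2.2] | t 16.02 pos [ 0.5438 -0.1538  0.1503] w 0.0473 F [-0.2  0.   0. ] ff 0.0
```

```bash
python3 -m crank '[[4.9,6.3,-24.7,-18,3,2,0.45],[4.9,6.3,-24.7,-18,3,2,0.45],[4.9,6.3,-24.7,-18,3,2,0.45],[4.9,6.3,-24.7,-18,3,2,0.45],[4.9,6.3,-24.7,-18,3,2,0.45],[4.9,6.3,-24.7,-18,3,2,0.45]]'; python3 lug.py .044; python3 -c "
from h import *
print(ctrl.state()['qpos'].round(2));snap('wrist','w4');z=load('w4');C=cloud(z).reshape(-1,3);p=z['p'].reshape(-1,3).astype(int);ok=z['d'].ravel()>0
m=ok&(p[:,2]>1.6*p[:,0])&(abs(C[:,2]-.086)<.006)&(C[:,1]<-.1)
print(m.sum(),C[m].mean(0).round(4),cv2.minAreaRect(C[m][:,:2].astype(np.float32)))"
```

```text
clock: 16.52
eef_pos: [0.562, -0.1563, 0.1505]
tool_rot: [-0.149, 3.136, 0.003]
force: [-0.2, -0.9, 0.9]
grip_width: 0.0469
finger_force: 0.0
row [ 0.12  0.12 -0.41] [  0.4  -0.6 106.5] | t 16.52 pos [ 0.562  -0.1563  0.1505] w 0.0469 F [-0.2 -0.9  0.9] ff 0.0
[-0.11  0.43  0.35  1.88 -0.19  0.87  2.01]
1089 [ 0.5596 -0.1557  0.0855] ((0.5614485144615173, -0.1557173728942871), (0.06308232247829437, 0.009418154135346413), 5.753315448760986)
```

View pics/w4.png

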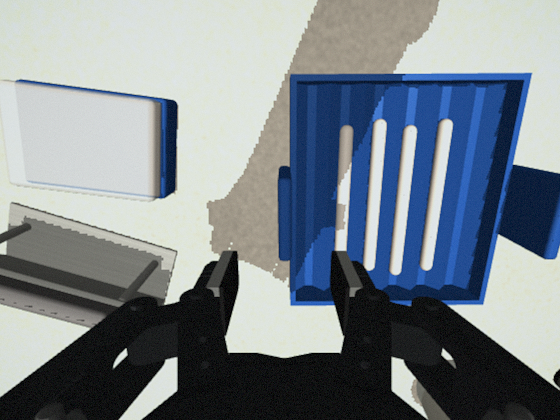

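The lug is centred between the fingers at (285,213) and the rods lie in the grooves. Now descend and grip.

```bash
python3 -m crank '[[0.1,0.1,-0.4,0.4,0,35,0.45],[0.1,0.1,-0.4,0.4,0,65,0.45],[0.1,0.1,-0.4,0.4,0,90,0.45],[0.1,0.1,-0.4,0.4,0,103,0.45],[0.1,0.1,-0.4,0.4,0,107,0.45],[0.1,0.1,-0.4,0.4,0,107,0.45],[0.1,0.1,-0.4,0.4,0,107,0.45]]'; python3 -m crank '[[0,0,0,0,0,0,1],[0,0,0,0,0,0,1],[0,0,0,0,0,0,1],[0,0,0,0,0,0,1],[0,0,0,0,0,0,1],[0,0,0,0,0,0,1],[0,0,0,0,0,0,1]]'; python3 lug.py .044
```

```text
clock: 17.15
eef_pos: [0.5631, -0.1571, 0.0461]
tool_rot: [-0.161, 3.134, -0.002]
force: [0.8, 0.1, -0.4]
grip_width: 0.0468
finger_force: 0.0
clock: 17.73
eef_pos: [0.5633, -0.1563, 0.0464]
tool_rot: [-0.162, 3.133, -0.001]
force: [-1.2, 2.3, 6.1]
grip_width: 0.0095
finger_force: 59.5
row [-0.05  0.25  0.1 ] [ 1.4 -0.2  2.4] | t 17.73 pos [ 0.5633 -0.1563  0.0464] w 0.0095 F [-1.2  2.3  6.1] ff 59.5
```

```bash
python3 -m crank '[[0,0,0,0,0,-3,1],[0,0,0,0,0,-8,1],[0,0,0,0,0,-16,1],[0,0,0,0,0,-26,1],[0,0,0,0,0,-38,1],[0,0,0,0,0,-50,1],[0,0,0,0,0,-60,1],[0,0,0,0,0,-60,1],[0,0,0,0,0,-60,1]]'
cat > tilt.py <<'E'
from h import *
import sys
f=sys.argv[1];cy=float(sys.argv[2])
s=ctrl.state();T=R.from_rotvec(s['tool_rot'])
G=s['eef_pos']
for n in('side','top'):
  snap(n,f+n[0]);z=load(f+n[0]);C=cloud(z).reshape(-1,3);p=z['p'].reshape(-1,3).astype(int)
  q=T.inv().apply(C-G); t=np.c_[-q[:,0],q[:,1]-.1,.0464-q[:,2]]  # nominal tray coords
  t=t*[1,1,1]; 
  b=(p[:,2]>1.6*p[:,0])&(z['d'].ravel()>0)&(abs(t[:,0])<.13)&(abs(t[:,1])<.12)&(abs(t[:,2])<.13)
  far=b&(t[:,1]>.085)&(abs(t[:,0])<.045);l=t[far&(t[:,2]>np.percentile(t[far][:,2],85)-.004)]
  print(n,'far lug',far.sum(),l.mean(0).round(4),'top z',np.percentile(t[far][:,2],[50,90,97]).round(4))
  r=b&(abs(t[:,0])>.101)&(abs(t[:,0])<.109)
  for sx in(1,-1):
    k=r&(t[:,0]*sx>0)&(abs(t[:,1])<.09)
    if k.sum()>20:print('  end',sx,k.sum(),[np.percentile(t[k&(t[:,1]*sy>.03)][:,2],90).round(4) for sy in(-1,1) if (k&(t[:,1]*sy>.03)).sum()>5])
E
python3 tilt.py a 0; python3 -c "
from h import *
print(ctrl.state()['moment'],ctrl.state()['force'])"
```

```text
clock: 18.48
eef_pos: [0.5629, -0.1566, 0.1062]
tool_rot: [-0.162, 3.133, -0.002]
force: [-0.3, 0.4, -4.7]
grip_width: 0.0093
finger_force: 58.6
side far lug 752 [-0.003   0.0956  0.0794] top z [0.0407 0.0799 0.0835]
  end 1 36 [np.float64(0.0327)]
  end -1 210 [np.float64(0.0335), np.float64(0.0334)]
top far lug 355 [-0.0017  0.0992  0.0848] top z [0.0363 0.0858 0.0869]
  end 1 87 [np.float64(0.035), np.float64(0.0343)]
  end -1 156 [np.float64(0.0359), np.float64(0.036)]
[-0.42382237 -0.02609607 -0.0203641 ] [ 0.71401166 -0.12938601 -5.62943565]
```

```bash
cat > lane.py <<'E'
from h import *
psi=np.radians(-4.25);b=np.radians(10)
dx=np.array([np.cos(b)*np.cos(psi),np.cos(b)*np.sin(psi),-np.sin(b)]);dy=np.array([-np.sin(psi),np.cos(psi),0]);dz=np.cross(dx,dy)
O=np.array([.611,.325,.089])
E
python3 - <<'E'
from lane import *
for f in('t0','t3','s0'):
  C=np.load(f'pics/t0C.npy') if f=='t0' else cloud(load(f)).reshape(-1,3)
  q=C-O;l=np.c_[q@dx,q@dy,q@dz];m=(abs(l[:,0])<.22)&(abs(l[:,1])<.14)
  for s in(1,-1):
    k=m&(l[:,1]*s>.09)&(l[:,2]>.012)&(l[:,2]<.022)&(abs(l[:,0])<.17);Q=l[k];c=np.polyfit(Q[:,0],Q[:,1],1)
    print(f,'rail',s,len(Q),np.percentile(Q[:,1],[3,50,97]).round(4),'yaw err deg',np.degrees(c[0]).round(2),'z',np.median(Q[:,2]).round(4))
  k=m&(abs(l[:,1])<.09)&(abs(l[:,2])<.03)&(abs(l[:,0])<.17);print('  roller tops z',np.percentile(l[k][:,2],[50,80,90,95]).round(4))
  k=m&(abs(l[:,1])<.09)&(l[:,2]>.02)&(l[:,2]<.034)&(l[:,0]>.15);print('  stop x',k.sum(),np.percentile(l[k][:,0],[5,50,95]).round(4))
E
```

```text
t0 rail 1 594 [0.1028 0.1066 0.1113] yaw err deg -0.07 z 0.0151
t0 rail -1 557 [-0.1087 -0.1047 -0.1006] yaw err deg -0.1 z 0.0151
  roller tops z [-0.0026 -0.0005  0.0004  0.0011]
  stop x 330 [0.1924 0.1944 0.1987]
t3 rail 1 602 [0.1026 0.1066 0.1114] yaw err deg -0.07 z 0.0151
t3 rail -1 555 [-0.1087 -0.1049 -0.1008] yaw err deg -0.06 z 0.0152
  roller tops z [-0.0026 -0.0004  0.0005  0.0012]
  stop x 322 [0.1927 0.1942 0.1991]
s0 rail 1 128 [0.0996 0.1049 0.1121] yaw err deg -0.21 z 0.0135
s0 rail -1 189 [-0.1122 -0.1069 -0.1007] yaw err deg -0.13 z 0.0135
  roller tops z [-0.0044 -0.0026 -0.0018 -0.0012]
  stop x 120 [0.193  0.1954 0.2003]
```

```bash
cat > place.py <<'E'
from lane import *
import sys
x,y,z=[float(v)/1000 for v in sys.argv[1:4]]
P=O+dx*(x+.0014)+dy*(y+.001-.0995)+dz*(z+.0464)
delta(P,Rt(dy,-dz))
E
python3 -m crank '[[0,0,0,0,0,-15,1],[0,0,0,0,0,-35,1],[0,0,0,0,0,-60,1],[0,0,0,0,0,-85,1],[0,0,0,0,0,-110,1],[0,0,0,0,0,-130,1],[0,0,0,0,0,-145,1],[0,0,0,0,0,-145,1],[0,0,0,0,0,-145,1]]'; python3 place.py -88 0 70
```

```text
clock: 19.33
eef_pos: [0.5618, -0.1564, 0.2497]
tool_rot: [-0.163, 3.135, -0.002]
force: [-0.5, -0.7, -5.4]
grip_width: 0.0091
finger_force: 59.2
row [-0.94 10.11 10.16] [-17.2 388.3  30.6] | t 19.33 pos [ 0.5618 -0.1564  0.2497] w 0.0091 F [-0.5 -0.7 -5.4] ff 59.2
```

```bash
python3 -m crank '[[0,0,1,0,8,0,1],[0,0,2,0,22,0,1],[0,0,3,0,44,0,1],[0,0,4,0,68,0,1],[0,0,5,0,92,0,1],[0,0,6,0,116,0,1],[0,0,7,-5,140,0,1],[0,0,8,-8,164,0,1],[0,0,9,-10,188,0,1],[0,0,10,-12,208,0,1],[0,0,10.2,-14,220,0,1],[0,0,10.2,-14,225,0,1]]'; python3 place.py -88 0 70
```

```text
clock: 20.33
eef_pos: [0.5511, 0.0717, 0.2475]
tool_rot: [-0.111, -3.138, 0.002]
force: [0.4, 0.2, -4.9]
grip_width: 0.0091
finger_force: 59.2
row [-0.09  9.9   0.2 ] [ 23.5 158.7  28.6] | t 20.33 pos [0.5511 0.0717 0.2475] w 0.0091 F [ 0.4  0.2 -4.9] ff 59.2
```

```bash
python3 -m crank '[[0,1,0,2,8,0,1],[0,2,0,4,22,0,1],[0,3,0,6,40,0,1],[0,4,0,8,60,0,1],[0,5,0,11,80,0,1],[0,6,0,14,100,4,1],[0,7,0,17,120,8,1],[0,8,0,20,138,14,1],[0,9,0,22,150,20,1],[0,9.9,0.2,23.5,157,26,1],[0,9.9,0.2,23.5,159,29,1],[0,9.9,0.2,23.5,159,29,1]]';python3 -m crank '[[0,0,0,0,0,0,1],[0,0,0,0,0,0,1],[0,0,0,0,0,0,1]]'; python3 place.py -88 0 5; python3 -c "
from lane import *
print(ctrl.state()['qpos'].round(2))
for n in('top','side'):
  snap(n,'b'+n[0]);z=load('b'+n[0]);C=cloud(z).reshape(-1,3);p=z['p'].reshape(-1,3).astype(int)
  q=C-O-dy*.001;l=np.c_[q@dx,q@dy,q@dz]
  b=(p[:,2]>1.6*p[:,0])&(abs(l[:,0]+.088)<.13)&(abs(l[:,1])<.13)&(l[:,2]>.05)&(l[:,2]<.18)
  print(n,b.sum(),[np.percentile(l[b][:,k],[1,99]).round(4) for k in range(3)])
  far=b&(l[:,1]>.09);
  if far.sum()>10: print('far lug',l[far&(l[:,2]>.14)].mean(0).round(4),np.percentile(l[far][:,2],98))
"
```

```text
clock: 21.33
eef_pos: [0.5407, 0.2286, 0.2193]
tool_rot: [-0.116, -2.967, -0.006]
force: [-0.1, -0.7, -5.2]
grip_width: 0.0095
finger_force: 59.2
clock: 21.58
eef_pos: [0.5414, 0.228, 0.2213]
tool_rot: [-0.118, -2.97, -0.009]
force: [-0.2, 0.2, -5.1]
grip_width: 0.0091
finger_force: 59.1
row [-0.    0.3  -0.32] [ 2.8  3.4 68.1] | t 21.58 pos [0.5414 0.228  0.2213] w 0.0091 F [-0.2  0.2 -5.1] ff 59.1
[-0.63  0.43  0.24  1.68 -0.19  1.2   1.17]
top 1202 [array([-0.1858,  0.0182]), array([-0.1088,  0.0995]), array([0.076 , 0.1613])]
far lug [-0.0865  0.0938  0.1544] 0.16052064341653008
side 2453 [array([-0.1888,  0.0177]), array([-0.1112,  0.0962]), array([0.0739, 0.1571])]
far lug [-0.0937  0.0935  0.1497] 0.1563364081749096
```

View pics/bs.png

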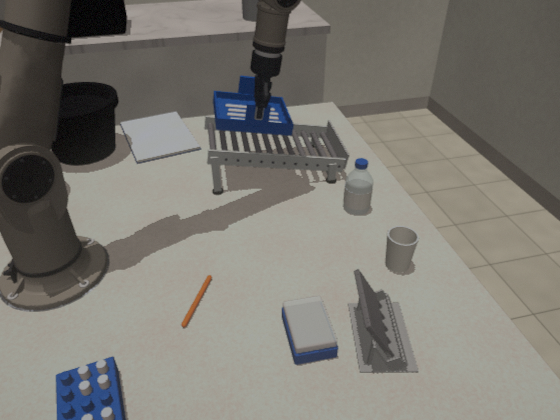

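The tray is over the uphill end of the lane, rods straight, and the comb is back in its rest at (378,320). Measured and commanded offsets agree, with about 3.4 mm of y to add. Now lower it.

```bash
python3 -m crank '[[0,0.3,-0.3,3,3.4,8,1],[0,0.3,-0.3,3,3.4,20,1],[0,0.3,-0.3,3,3.4,34,1],[0,0.3,-0.3,3,3.4,46,1],[0,0.3,-0.3,3,3.4,54,1],[0,0.3,-0.3,3,3.4,58,1],[0,0.3,-0.3,3,3.4,60,1],[0,0.3,-0.3,3,3.4,60,1],[0,0.3,-0.3,3,3.4,60,1]]'; python3 place.py -88 0 0
```

```text
clock: 22.43
eef_pos: [0.5287, 0.2335, 0.1625]
tool_rot: [-0.108, -2.965, -0.01]
force: [0.1, 0.2, -4.5]
grip_width: 0.0093
finger_force: 59.2
row [ 0.   -0.01  0.07] [-0.3 -1.2 12.9] | t 22.43 pos [0.5287 0.2335 0.1625] w 0.0093 F [ 0.1  0.2 -4.5] ff 59.2
```

```bash
python3 -m crank '[[0,0,0,0,-1,4,1],[0,0,0,0,-1,7.5,1],[0,0,0,0,-1,10,1],[0,0,0,0,-1,11,1],[0,0,0,0,-1,11,1]]';python3 -m crank '[[0,0,0,0,0,1,1],[0,0,0,0,0,2,1],[0,0,0,0,0,2,1]]'; python3 place.py -88 0 0
```

```text
clock: 22.85
eef_pos: [0.5259, 0.2325, 0.1509]
tool_rot: [-0.108, -2.964, -0.009]
force: [-0.2, -0.6, -5.6]
grip_width: 0.0091
finger_force: 59.2
clock: 23.1
eef_pos: [0.526, 0.2327, 0.1493]
tool_rot: [-0.108, -2.965, -0.01]
force: [-1.1, 0.1, -4.3]
grip_width: 0.0091
finger_force: 59.3
row [-0.01 -0.03  0.07] [-0.6 -0.1 -0.5] | t 23.1 pos [0.526  0.2327 0.1493] w 0.0091 F [-1.1  0.1 -4.3] ff 59.3
```

```bash
python3 -m crank '[[0,0,0,0,0,0.7,1],[0,0,0,0,0,1.2,1],[0,0,0,0,0,1.2,1]]';python3 -m crank '[[0,0,0,0,0,0.7,1],[0,0,0,0,0,1.2,1],[0,0,0,0,0,1.2,1]]'
```

```text
clock: 23.35
eef_pos: [0.5263, 0.2326, 0.1485]
tool_rot: [-0.109, -2.965, -0.01]
force: [0.1, -1.1, -1.7]
grip_width: 0.0093
finger_force: 59.6
clock: 23.6
eef_pos: [0.5268, 0.2325, 0.1482]
tool_rot: [-0.109, -2.967, -0.011]
force: [1.2, -2.9, 5.0]
grip_width: 0.0091
finger_force: 60.7
```

Contact shows in the force, now +5 N up. Release and let it roll.

```bash
python3 -m crank '[[0,0,0,0,0,-0.8,1],[0,0,0,0,0,-0.8,0.4],[0,0,0,0,0,-0.8,0.4],[0,0,0,0,0,-0.8,0.4],[0,0,0,0,0,-0.8,0.4],[0,0,0,0,0,-0.8,0.4],[0,0,0,0,0,-0.8,0.4],[0,0,0,0,0,-0.8,0.4],[0,0,0,0,0,-0.8,0.4],[0,0,0,0,0,-0.8,0.4],[0,0,0,0,0,-0.8,0.4],[0,0,0,0,0,-0.8,0.4]]';python3 -m crank '[[0,0,0,0,0,-20,0.4],[0,0,0,0,0,-50,0.4],[0,0,0,0,0,-80,0.4],[0,0,0,0,0,-120,0.4],[0,0,0,0,0,-150,0.4],[0,0,0,0,0,-150,0.4],[0,0,0,0,0,-150,0.4],[0,0,0,0,0,-150,0.4]]'
cat > fin.py <<'E'
from lane import *
for n in('top','side'):
  snap(n,'f'+n[0]);z=load('f'+n[0]);C=cloud(z).reshape(-1,3);p=z['p'].reshape(-1,3).astype(int)
  q=C-O-dy*.001;l=np.c_[q@dx,q@dy,q@dz]
  m=(abs(l[:,0])<.25)&(abs(l[:,1])<.13)&(l[:,2]>.0)&(l[:,2]<.12)
  b=m&(p[:,2]>1.6*p[:,0])
  print(n,b.sum(),[np.percentile(l[b][:,k],[1,99]).round(4) for k in range(3)])
  w=m&(p[:,0]>.75*p[:,2])&(p.sum(1)>300)&(abs(l[:,1])<.085)&(l[:,0]<.18)&(l[:,2]<.03)&(l[:,2]>.008)&(l[:,0]>0)
  N,L,S,_=cv2.connectedComponentsWithStats(w.reshape(420,560).astype(np.uint8))
  for i in range(1,N):
    if S[i,4]>40:
      k=L.ravel()==i;Q=l[k][:,:2];mu=Q.mean(0);v=np.linalg.svd(Q-mu)[2][0];print('rod',S[i,4],mu.round(4),np.arctan(v[1]/v[0]).round(3),np.percentile(l[k][:,2],[50,90]).round(4))
E
python3 fin.py
```

```text
clock: 24.6
eef_pos: [0.5256, 0.2326, 0.1478]
tool_rot: [-0.108, -2.964, -0.009]
force: [0.7, 0.5, -0.1]
grip_width: 0.0508
finger_force: 0.0
clock: 25.27
eef_pos: [0.5512, 0.2307, 0.2948]
tool_rot: [-0.108, -2.963, -0.009]
force: [-0.5, -0.3, -0.6]
grip_width: 0.0513
finger_force: 0.0
top 2655 [array([-0.0162,  0.1929]), array([-0.106,  0.05 ]), array([0.0012, 0.0866])]
rod 83 [0.149 0.015] 0.035 [0.0145 0.0167]
rod 155 [ 0.1248 -0.015 ] 0.02 [0.0144 0.0165]
rod 238 [ 0.106  -0.0449] 0.009 [0.0144 0.0167]
side 2330 [array([-0.0159,  0.191 ]), array([-0.1085,  0.0993]), array([0.0022, 0.0836])]
rod 64 [0.0613 0.0424] 0.026 [0.0113 0.0139]
rod 51 [0.0599 0.0113] -0.025 [0.012 0.014]
rod 52 [ 0.0531 -0.018 ] 0.008 [0.012 0.014]
```

View pics/ft.png

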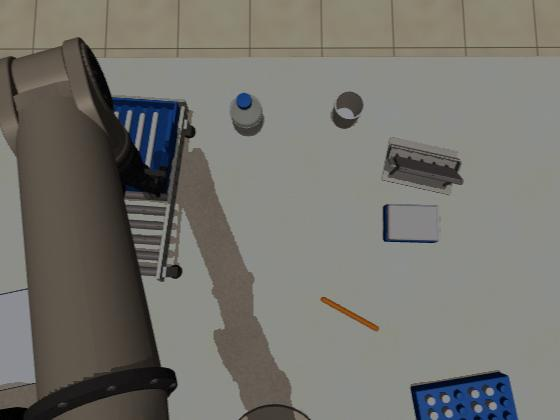

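The tray is down against the stop at (150,105), with the rods visible straight in it. I'll clear the arm and check once more that it has settled.

```bash
python3 -m crank '[[0,0,0,0,-20,-10,0.4],[0,0,0,0,-60,-20,0.4],[0,0,0,0,-110,-20,0.4],[0,0,0,0,-160,-20,0.4],[0,0,0,0,-210,-20,0.4],[0,0,0,0,-250,-20,0.4],[0,0,0,0,-250,-20,0.4],[0,0,0,0,-250,-20,0.4],[0,0,0,0,-250,-20,0.4],[0,0,0,0,-250,-20,0.4],[0,0,0,0,-250,-20,0.4],[0,0,0,0,-250,-20,0.4]]'; python3 fin.py
```

```text
clock: 26.37
eef_pos: [0.537, -0.0171, 0.3147]
tool_rot: [-0.104, -2.963, -0.009]
force: [-0.0, 0.9, -0.3]
grip_width: 0.0509
finger_force: 0.0
top 7164 [array([-0.0168,  0.192 ]), array([-0.1056,  0.0992]), array([0.001 , 0.0858])]
rod 273 [0.099 0.015] 0.007 [0.0142 0.0169]
rod 277 [0.0932 0.0448] 0.008 [0.0142 0.0167]
rod 270 [ 0.0936 -0.0152] 0.007 [0.0143 0.0169]
rod 272 [ 0.0995 -0.045 ] 0.009 [0.0142 0.0166]
side 2100 [array([-0.0159,  0.1915]), array([-0.1089,  0.099 ]), array([0.0025, 0.0836])]
rod 44 [0.0742 0.0426] 0.041 [0.0116 0.0134]
rod 53 [0.0601 0.0117] 0.055 [0.012 0.014]
rod 50 [ 0.054  -0.0178] -0.034 [0.0116 0.0139]
```

The tray is at rest against the stop and centred, with all four rods in their grooves, so I'm handing the job in.

```bash
python3 -c "
from h import *
print(ticket.close_job())"
```

```text
the job is handed in; nothing more can be done
None
```

The job is handed in at about 26 s of the 72 s (no verdict came back): by the last camera checks all four rods lie straight in their own grooves, the comb is back in its rest within about 1 mm of its starting pose, the tray is at rest against the lane stop, and the bottle, beaker and tip box were left alone.

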